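Loosen the cutting disc's clamp nut, thread hand unknown

ROBOT

A 6-joint arm with a two-finger parallel gripper is mounted at the origin on a cart in front of the work surface, level with it; the furniture and walls round the work are solid. World frame = base frame: x ahead of the robot, y to its left, z up, the work surface at z = 0. Lengths are in mm, angles in rad, forces in N, time in s.
With the tool pointing down it reaches from about 350 to 875 mm from the base axis. Payload 4.2 kg.
Tool frame: the origin (TCP) lies at the very end of the fingers, on their centre line; the grasp point (between the pads) lies 19 mm behind it; z points along the fingers, y is the line along which they close (so a half turn about z gives the same grasp; the last joint's range is limited). The gripper opens to 85 mm and grips with 20 to 120 N. Pads are 22 mm wide; open, the fingers measure 114 mm over their backs; the gripper's body (76 mm by 85 mm) begins 54 mm behind the grasp point. The pads swing forward as they close: fully open they stand 13 mm farther back than shut.
Start: joints at [1.453, 0.385, 0.008, 0, -1.194, -0.259], TCP at [229.934, 581.145, 231.312] pointing down, gripper open.
Joint ranges: [-3.14, 3.14], [-1.21, 2.06], [-1.07, 1.41], [-3.16, 2.05], [-2.99, -0.16], [-3.1, 3.1]. Speed limits (rad/s): [2.79, 2.79, 3.14, 3.14, 3.14, 3.14].

INTERFACE

Orientations are given as a unit quaternion [x, y, z, w].
In Python, from bench import arm gives the robot as it stands. The module is installed in compiled form; this text tells all that it offers.
- The arm moves only by the tool drive_tool, never from a script. Its argument "targets" is a list of rows, each a list of 5 numbers: the closure, from -1 (fully open) to 1 (shut), then the shift along the tool's x, y, z in mm, then the turn about the tool's z in degrees. In form: [[grip, tx, ty, tz, roll], ...]. A call has 1 to 12 rows; each row is the pose to reach, as a shift and turn from the pose commanded when the call began, along the tool's axes at that moment; what a row does not reach only later rows make up. A row lasts 1/10 s, in which the tool goes at most 50 mm and 8.59 degrees, less where a joint would pass 70% of its speed; a pose out of reach is approached as far as the arm can. A call with a gripper value outside its range is refused whole. The fingers move at their own pace and stop on an object; the grip force is fixed at half the most. Time passes only in rows, so rows that repeat a pose let the fingers close. It gives the time, the measured TCP pose, the force, the opening and the grip force at its end, in the units of the state.
- arm.read_state(): the state, without advancing time (a new reading comes with each control period).
- arm.get_image(name): name is "side" or "top"; returns the picture (400x640x3 uint8, blue, green, red); there is no depth.
- arm.camera_params(name): a dict with "fov_y" (degrees; the focal length in pixels is half the picture's height over the tangent of half this angle, whatever the lens; pixels are square), "cx", "cy" (the principal point, pixels), "D" ([k1, k2, p1, p2, k3] as OpenCV has them; the pictures are not rectified), "rvec" (rotation vector, rad) and "tvec" (3), from world to camera coordinates, as OpenCV has them. Camera axes: x right, y down, z forward; pixel columns grow to the right and rows downward; lengths in mm; the calibration is good to about 2 mm. A picture is of the moment at which its call begins. camera_params takes no time and is no camera call.
- arm.job_done(): hands the job in; it is judged then, once.
The state is a dict: "clock": time; "joints": joint angles; "joint_vel": joint speeds; "joint_efforts": joint torques, N m; "position": TCP position; "ee_rot": TCP orientation; "contact_force": force on the tool from outside, world axes, zero at the start; "wrist_torque": the same for the moment, N m; "gripper_width": finger opening in mm; "grasp_force": force on a finger pad.
Only numpy, scipy, OpenCV 4.12 (cv2) and the standard library are available. Lean on these libraries where they do the work, as an engineer would, in place of code of your own. Each camera call takes 0.05 s, during which the arm holds its last target. There are 200 camera calls.

TASK

The worn cutting disc has to be changed: on the post that carries the large cutting disc, loosen the hand nut by at least an eighth of a turn and let go of it. Nothing shows whether its thread is left-hand or right-hand, so try it one way and, if it comes up hard, turn it the other way. Leave the nut on the other post, over the small grinding wheel, tight.

Things in the scene. Friction and masses are not known exactly. Their poses are not given: they have to be found in the camera images.
- cutting_disc: The cutting disc, a flat dark disc 106 mm across and 11 mm thick with a reddish middle, clamped on one of the two posts under its nut; it does not move. Origin at the centre of its underside, 56 mm above the table, on the axis of that post. The other post carries a plain grey grinding wheel of 60 mm.
- nut_1_grip (a point): Centre of the grip tab of steel hand nut 1: an upright tab 52 mm long (this point's x axis), 10 mm thick (y), from 20 mm below this point to 8 mm above, on a hub 38 mm across. z is up, the axis it turns on. The disc or wheel under it has its top 35 mm below this point, which is 102 mm over the table. It sits on a bolted-down post, base 100 mm square; both nuts and posts look alike.
- nut_2_grip (a point): Centre of the grip tab of steel hand nut 2: an upright tab 52 mm long (this point's x axis), 10 mm thick (y), from 20 mm below this point to 8 mm above, on a hub 38 mm across. z is up, the axis it turns on. The disc or wheel under it has its top 35 mm below this point, which is 102 mm over the table. It sits on a bolted-down post, base 100 mm square; both nuts and posts look alike.
- nut_1 (a joint): Turn of nut 1 in its loosening direction, rad: 0 is fully tight (a hard stop), 1.4 the most; it starts at 0 to 0.05. The thread may be left-hand or right-hand, nothing shows which: loosening may be clockwise or anticlockwise from above. That way it drags evenly with about 0.15 N m, stays where it is left and does not rise.
- nut_2 (a joint): Turn of nut 2 in its loosening direction, rad: 0 is fully tight (a hard stop), 1.4 the most; it starts at 0 to 0.05. The thread may be left-hand or right-hand, nothing shows which: loosening may be clockwise or anticlockwise from above. That way it drags evenly with about 0.15 N m, stays where it is left and does not rise.

How it is judged (in metres and radians):
At the end, for the whole second after the job is handed in: The nut above the cutting disc is turned at least 0.7 rad (about an eighth of a turn) in its loosening direction, and the other nut is still tight (within 0.15 rad) (((horizontal distance between cutting_disc and nut_1_grip below 0.04 m and value of joint nut_1 above 0.7 rad and value of joint nut_2 below 0.15 rad) or (horizontal distance between cutting_disc and nut_2_grip below 0.04 m and value of joint nut_2 above 0.7 rad and value of joint nut_1 below 0.15 rad))); the robot touches nothing.
It fails at once if the nut over the small grinding wheel is loosened (by more than 0.15 rad) ((horizontal distance between cutting_disc and nut_1_grip above 0.04 m and value of joint nut_1 above 0.15 rad) or (horizontal distance between cutting_disc and nut_2_grip above 0.04 m and value of joint nut_2 above 0.15 rad)).
It also fails if it takes over 32 s, if anything falls off the work surface, if the arm or the gripper's body presses on something with over 40 N, if the wrist force passes 120 N, or if a joint passes its speed limit or range.

## Working session

There is one attempt and no reset: what is moved stays moved. The work goes in short steps, Python scripts to look and compute and a tool call to move; the robot and the scene stay as the last step left them, time stands still between calls to the robot, and variables do not carry over. Pictures are saved under pics/ and viewed, at most 10 in all, crops included, and the job is handed in when it is done.

Besides the shell and the picture viewer there is one more tool, called after ">>>" in YAML: its name, and indented under it one key for each argument. drive_tool: Moves the arm, as the interface text tells. Its arguments: {"type":"object","properties":{"targets":{"type":"array","items":{"type":"array","items":{"type":"number"}}}},"required":["targets"]}

```bash
mkdir -p pics
python3 - <<'E'
from bench import arm
import cv2
for n in("top","side"):
    cv2.imwrite(f"pics/{n}0.png",arm.get_image(n)); print(n,arm.camera_params(n))
s=arm.read_state();print(s)
E
```

```text
top {'fov_y': 53.1553911054412, 'cx': 323.45747865360136, 'cy': 197.34598014822996, 'D': array([-0.02894837,  0.        ,  0.        ,  0.        ,  0.        ]), 'rvec': array([ 2.15053907, -2.15828043,  0.10075331]), 'tvec': array([-77.72235386, 492.87300812, 905.55318878])}
side {'fov_y': 44.26892304040217, 'cx': 326.76085739100137, 'cy': 195.8189225263862, 'D': array([-0.02525356,  0.        ,  0.        ,  0.        ,  0.        ]), 'rvec': array([ 0.26794211, -2.64174471,  1.53660717]), 'tvec': array([455.24213497, 194.44722691, 776.3592783 ])}
{'clock': 0.1, 'joints': array([ 1.45259149e+00,  3.85490254e-01,  6.73483725e-03, -4.49940590e-04,
       -1.19399434e+00, -2.58609617e-01]), 'joint_vel': array([-0.00090203, -0.00146947,  0.00216007,  0.00250587,  0.00206036,
       -0.00133533]), 'joint_efforts': array([-9.76023730e-04, -3.93322670e+01,  1.88928437e+01,  4.19799462e+00,
       -2.61430163e-03,  6.77414135e-06]), 'position': array([229.75623532, 580.66386073, 230.31153601]), 'ee_rot': array([ 9.82287764e-01, -1.87375964e-01, -1.40080260e-04,  9.88977641e-04]), 'contact_force': array([ 0.59934519, -0.05873617, -0.27583772]), 'wrist_torque': array([ 0.00243608,  0.05632974, -0.05060677]), 'grasp_force': 0.0, 'gripper_width': 85.32434855953827}
```

View pics/top0.png

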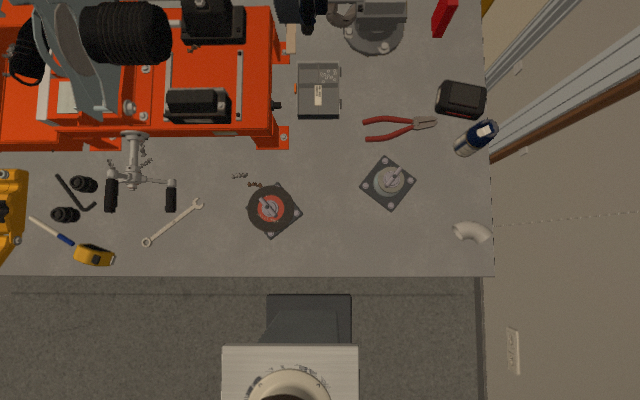

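View pics/side0.png

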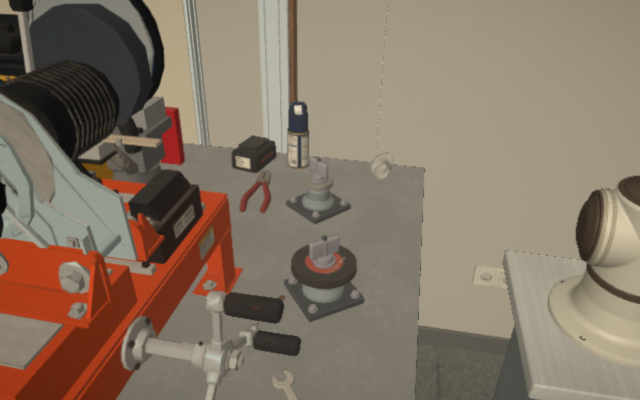

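The top view shows the big dark disc with the reddish middle at about (272,208), with its nut tab near (270,207). The small-wheel post is at about (390,180). The side view shows the same disc at (323,265), its tab at (325,248), and the other post behind it at (318,190).

```bash
cat > h.py <<'E'
from bench import arm
import cv2, numpy as np
def cam(n):
    p=arm.camera_params(n); f=200/np.tan(np.radians(p['fov_y']/2))
    K=np.array([[f,0,p['cx']],[0,f,p['cy']],[0,0,1]]); return K,p['D'],p['rvec'],p['tvec']
def ray(n,uv,z):
    K,D,r,t=cam(n); R=cv2.Rodrigues(r)[0]
    q=cv2.undistortPoints(np.array(uv,float).reshape(-1,1,2),K,D).reshape(-1,2)
    d=np.c_[q,np.ones(len(q))]@R; c=-R.T@t
    return c+d*((z-c[2])/d[:,2])[:,None]
def proj(n,P):
    K,D,r,t=cam(n); return cv2.projectPoints(np.array(P,float).reshape(-1,1,3),r,t,K,D)[0].reshape(-1,2)
E
python3 - <<'E'
from h import *
a=cv2.imread("pics/top0.png")[178:238,235:305]; b=cv2.imread("pics/side0.png")[225:295,285:365]
a=cv2.resize(a,(400,343),interpolation=0); b=cv2.resize(b,(392,343),interpolation=0)
cv2.imwrite("pics/c0.png",np.hstack([a,b]))
im=cv2.imread("pics/top0.png"); 
m=(im.max(2)<75).astype(np.uint8); m[:178]=0;m[240:]=0;m[:,:240]=0;m[:,305:]=0
print(ray("top",[[272,208],[390,180]],67), proj("top",[[229.9,581,231]]))
E
```

```text
[[ 464.67518161   34.67953852   67.        ]
 [ 526.43134093 -229.278661     67.        ]] [[-38.14541262 328.7663062 ]]
```

View pics/c0.png

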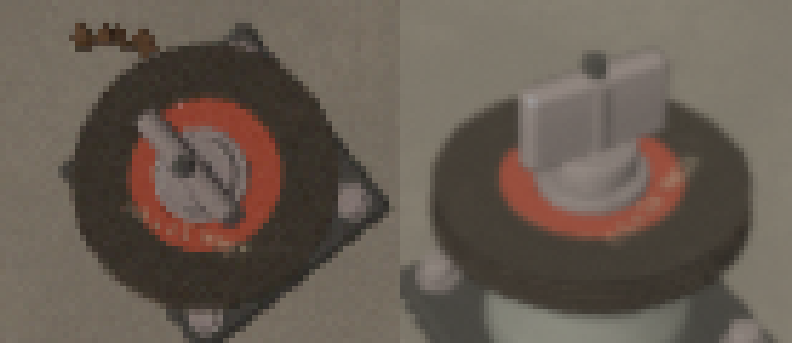

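The crop shows the tab on the cutting disc. In the top view it runs from about (260,199) to (277,216). In the side view its top edge runs from (310,244) to (340,236). A small dark stud stands at its middle.

Run:
```python
from h import *
im=cv2.imread("pics/top0.png").astype(int)
m=((im[...,2]-im[...,0]>50)&(im[...,2]>90)).astype(np.uint8); m[:178]=0;m[240:]=0;m[:,:240]=0;m[:,305:]=0
m=cv2.morphologyEx(m,cv2.MORPH_OPEN,np.ones((2,2)))
c=cv2.convexHull(np.vstack([k for k in cv2.findContours(m,0,1)[0]if len(k)>8]))
e=cv2.minEnclosingCircle(c);print("red",e,ray("top",[e[0]],67))
sc=lambda x,y:(235+x/5.714-.5,178+y/5.714-.5)
T=ray("top",[sc(145,118),sc(238,215),sc(182,162)],110);print(T)
s2=lambda x,y:(285+(x-400)/4.9-.5,225+y/4.9-.5)
S=ray("side",[s2(523,94),s2(666,55),s2(592,72)],110);print(S)
for E in(T,S):
    d=E[1]-E[0];print(np.hypot(*d[:2]),np.degrees(np.arctan2(d[1],d[0]))%180,E[:2].mean(0))
from scipy.spatial.transform import Rotation as R
s=arm.read_state();print(R.from_quat(s['ee_rot']).as_matrix().round(3))
```

```text
red ((271.3504943847656, 209.10464477539062), 13.484464645385742) [[462.20755067  36.10498234  67.        ]]
[[482.11286691  54.47478159 110.        ]
 [445.75751631  19.27891459 110.        ]
 [465.57729299  40.39257226 110.        ]]
[[481.64385282  58.11646597 110.        ]
 [441.98700125  27.30348828 110.        ]
 [463.11012811  41.7455476  110.        ]]
50.60099377390224 44.07160626664245 [463.93519161  36.87684809 110.        ]
50.220568202011044 37.84685003027133 [461.81542704  42.70997712 110.        ]
[[ 0.93  -0.368 -0.001]
 [-0.368 -0.93  -0.002]
 [ 0.     0.002 -1.   ]]
```

>>> drive_tool:
  targets:
    - [-1,15,15,0,4]
    - [-1,38,38,0,10]
    - [-1,65,65,0,16]
    - [-1,93,93,0,23]
    - [-1,121,121,0,30]
    - [-1,149,149,0,37]
    - [-1,177,177,0,44]
    - [-1,205,205,0,50]
    - [-1,230,230,0,56]
    - [-1,250,250,0,60]
    - [-1,260,260,0,62]
    - [-1,260,260,0,62]

```text
clock: 1.3
position: [376.2, 242.4, 231.2]
ee_rot: [0.745, -0.667, -0.0, 0.0]
contact_force: [0.2, 0.3, -0.9]
gripper_width: 85.2
grasp_force: 0.0
```

```bash
cat >> h.py <<'E'
from scipy.spatial.transform import Rotation as R
def plan(x,y,z,yaw):
    s=arm.read_state();M=R.from_quat(s['ee_rot']).as_matrix()
    print("clk",s['clock'],"pos",s['position'].round(1),"j",s['joints'].round(2),"tool shift",(M.T@(np.array([x,y,z])-s['position'])).round(1),
     "roll",((np.degrees(np.arctan2(M[1,0],M[0,0]))-yaw+180)%360-180).round(1),"F",s['contact_force'].round(1),"T",s['wrist_torque'].round(2),s['gripper_width'],s['grasp_force'])
E
python3 -c "
from h import *
plan(463,37,200,-138)"
```

```text
clk 1.3 pos [376.2 242.4 231.2] j [ 0.94  0.08 -0.4  -0.   -1.09 -0.83] tool shift [213.7 -63.8  31.2] roll 54.3 F [ 0.2  0.3 -0.9] T [ 0.02  0.02 -0.  ] 85.24789982821314 0.0
```

>>> drive_tool:
  targets:
    - [-1,12,-4,0,4]
    - [-1,35,-11,0,10]
    - [-1,65,-20,0,16]
    - [-1,95,-29,3,22]
    - [-1,125,-37,10,28]
    - [-1,150,-45,16,34]
    - [-1,175,-52,22,40]
    - [-1,195,-58,26,46]
    - [-1,208,-62,30,51]
    - [-1,213.7,-63.8,31,54.3]
    - [-1,213.7,-63.8,31,54.3]

```text
clock: 2.4
position: [463.6, 38.7, 199.8]
ee_rot: [-0.359, 0.933, 0.0, -0.0]
contact_force: [-0.5, 0.3, -0.1]
gripper_width: 85.5
grasp_force: 0.0
```

```bash
python3 -c "
from h import *
plan(463,37,130,-138)
a=arm.get_image('top')[150:250,210:330];b=arm.get_image('side')[130:300,240:410]
cv2.imwrite('pics/c1.png',np.hstack([cv2.resize(a,(420,350),interpolation=2),cv2.resize(b,(350,350),interpolation=2)]))"
```

```text
clk 2.4 pos [463.6  38.7 199.8] j [ 0.43  0.14 -0.42 -0.   -1.02 -1.27] tool shift [ 1.6 -0.9 69.8] roll 0.1 F [-0.5  0.3 -0.1] T [-0.01  0.03  0.02] 85.5111587649149 0.0
```

View pics/c1.png

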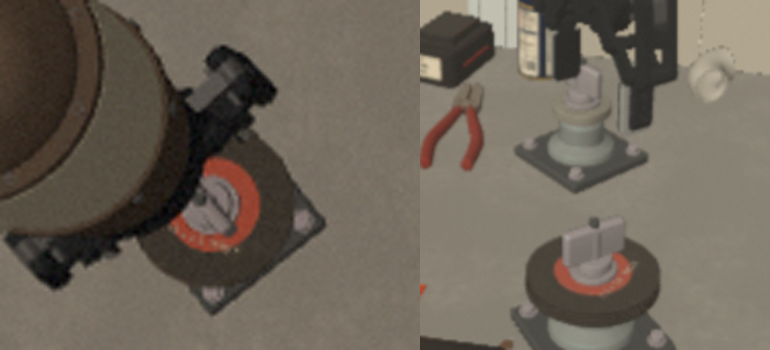

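The crop shows the gripper over the cutting-disc post. Its closing line crosses the tab at right angles, with one finger on each side.

>>> drive_tool:
  targets:
    - [-1,0.5,0,10,0]
    - [-1,1,0,35,0]
    - [-1,1.5,-0.5,65,0]
    - [-1,1.5,-0.9,90,0]
    - [-1,1.5,-0.9,106,0]
    - [-1,1.5,-0.9,113,0]
    - [-1,1.5,-0.9,114,0]
    - [-1,1.5,-0.9,114,0]

```text
clock: 3.3
position: [463.2, 37.2, 86.7]
ee_rot: [-0.36, 0.933, -0.0, 0.0]
contact_force: [0.6, -0.2, -1.4]
gripper_width: 85.4
grasp_force: 0.0
```

>>> drive_tool:
  targets:
    - [0,0,0,0,0]
    - [0.3,0,0,0,0]
    - [0.5,0,0,0,0]
    - [0.6,0,0,0,0]
    - [0.7,0,0,0,0]
    - [0.8,0,0,0,0]
    - [0.9,0,0,0,0]
    - [1,0,0,0,0]
    - [1,0,0,0,0]
    - [1,0,0,0,0]
    - [1,0,0,0,0]

```text
clock: 4.4
position: [462.3, 37.2, 86.6]
ee_rot: [-0.359, 0.933, 0.0, -0.0]
contact_force: [-3.3, 4.2, 3.9]
gripper_width: 8.8
grasp_force: 58.8
```

```bash
python3 -c "
from h import *
plan(463,37,85,-138)
a=arm.get_image('top')[150:250,210:330];b=arm.get_image('side')[180:300,260:380]
cv2.imwrite('pics/c2.png',np.hstack([cv2.resize(a,(360,300),interpolation=2),cv2.resize(b,(400,400),interpolation=2)[:300]]))"
```

```text
clk 4.4 pos [462.3  37.2  86.6] j [ 0.43  0.29 -0.57 -0.   -0.72 -1.27] tool shift [-0.4 -0.7  1.6] roll 0.1 F [-3.3  4.2  3.9] T [ 1.07  0.93 -0.15] 8.817074266226893 58.784785866737366
```

View pics/c2.png

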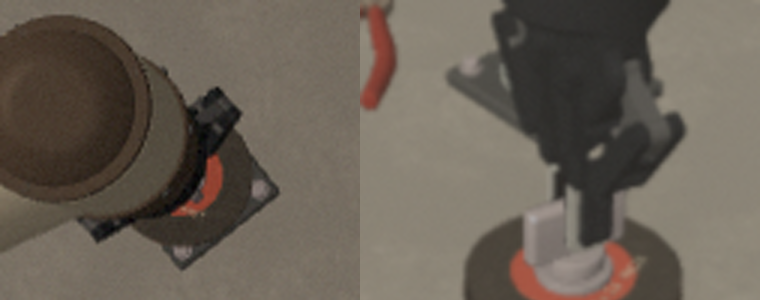

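The crop shows the fingers closed on the tab near its middle. Width is 8.8 mm, pad force 59 N, side load only a few N. I'll try a small clockwise turn first.

>>> drive_tool:
  targets:
    - [1,0,0,0,1]
    - [1,0,0,0,2]
    - [1,0,0,0,3]
    - [1,0,0,0,4]
    - [1,0,0,0,5]
    - [1,0,0,0,6]
    - [1,0,0,0,6]

```text
clock: 5.2
position: [462.2, 37.4, 86.7]
ee_rot: [-0.312, 0.95, 0.0, -0.0]
contact_force: [-3.1, 3.7, 4.1]
gripper_width: 8.8
grasp_force: 62.4
```

```bash
python3 -c "
from h import *
plan(463,37,85,-138)"
```

```text
clk 5.2 pos [462.2  37.4  86.7] j [ 0.43  0.29 -0.57 -0.   -0.72 -1.37] tool shift [-0.4 -0.8  1.7] roll -5.6 F [-3.1  3.7  4.1] T [1.36 1.25 1.02] 8.81600402293707 62.37524449825287
```

The moment rose to 1.0 N m, well above the 0.15 N m drag, so clockwise is against the stop. I'll turn it anticlockwise.

>>> drive_tool:
  targets:
    - [1,0,0,0,-3]
    - [1,0,0,0,-6]
    - [1,0,0,0,-9]
    - [1,0,0,0,-12]
    - [1,0,0,0,-15]
    - [1,0,0,0,-18]
    - [1,0,0,0,-18]

```text
clock: 5.9
position: [462.7, 37.0, 86.6]
ee_rot: [-0.455, 0.891, 0.0, -0.0]
contact_force: [-1.7, 1.9, 4.1]
gripper_width: 8.7
grasp_force: 58.8
```

```bash
python3 -c "
from h import *
plan(463,37,85,-138)"
```

```text
clk 5.9 pos [462.7  37.   86.6] j [ 0.43  0.29 -0.57 -0.   -0.72 -1.06] tool shift [-0.2 -0.2  1.6] roll 12.1 F [-1.7  1.9  4.1] T [0.5  0.66 0.2 ] 8.667706574456785 58.75396728515625
```

>>> drive_tool:
  targets:
    - [1,0,0,0,-3]
    - [1,0,0,0,-6]
    - [1,0,0,0,-10]
    - [1,0,0,0,-14]
    - [1,0,0,0,-17]
    - [1,0,0,0,-20]
    - [1,0,0,0,-20]
    - [1,0,0,0,-20]

```text
clock: 6.7
position: [463.4, 36.7, 86.6]
ee_rot: [-0.602, 0.798, -0.0, 0.0]
contact_force: [1.7, -3.2, 2.3]
gripper_width: 8.9
grasp_force: 58.6
```

```bash
python3 -c "
from h import *
plan(463,37,85,-138)"
```

```text
clk 6.7 pos [463.4  36.7  86.6] j [ 0.43  0.29 -0.57  0.   -0.71 -0.71] tool shift [-0.2  0.5  1.6] roll 32.1 F [ 1.7 -3.2  2.3] T [-0.65 -0.35  0.08] 8.935418211151287 58.57579708099365
```

It is turning freely, at about 32° so far.

>>> drive_tool:
  targets:
    - [1,0,0,0,-3]
    - [1,0,0,0,-7]
    - [1,0,0,0,-11]
    - [1,0,0,0,-15]
    - [1,0,0,0,-19]
    - [1,0,0,0,-23]
    - [1,0,0,0,-26]
    - [1,0,0,0,-26]
    - [1,0,0,0,-26]

```text
clock: 7.6
position: [464.5, 36.7, 86.6]
ee_rot: [0.767, -0.642, 0.001, -0.001]
contact_force: [3.6, -5.1, -1.2]
gripper_width: 8.8
grasp_force: 58.4
```

```bash
python3 -c "
from h import *
plan(463,37,85,-138)"
```

```text
clk 7.6 pos [464.5  36.7  86.6] j [ 0.43  0.29 -0.57  0.   -0.71 -0.26] tool shift [-0.6  1.4  1.6] roll 58.1 F [ 3.6 -5.1 -1.2] T [-1.25 -1.3   0.05] 8.772126299110843 58.41766119003296
```

Now release, lift, back away so the cameras can see the nut, and check.

>>> drive_tool:
  targets:
    - [0.5,0,0,0,0]
    - [0,0,0,0,0]
    - [-0.5,0,0,0,0]
    - [-1,0,0,0,0]
    - [-1,0,0,0,0]
    - [-1,0,0,0,0]
    - [-1,0,0,0,0]
    - [-1,0,0,-10,0]
    - [-1,0,0,-35,0]
    - [-1,0,0,-70,0]
    - [-1,0,0,-100,0]
    - [-1,0,0,-110,0]

```text
clock: 8.8
position: [464.6, 37.3, 200.4]
ee_rot: [0.767, -0.642, 0.002, -0.003]
contact_force: [0.4, 0.6, -0.1]
gripper_width: 85.2
grasp_force: 0.0
```

```bash
python3 -c "
from h import *
plan(463,37,200,-138)
a=arm.get_image('top')[150:250,210:430];b=arm.get_image('side')[130:300,240:410]
cv2.imwrite('pics/c3.png',np.hstack([cv2.resize(a,(440,200),interpolation=2),cv2.resize(b,(350,350),interpolation=2)[150:]]))"
```

```text
clk 8.8 pos [464.6  37.3 200.4] j [ 0.43  0.14 -0.42  0.   -1.01 -0.25] tool shift [0.  1.6 0.4] roll 58.1 F [ 0.4  0.6 -0.1] T [-0.01 -0.04 -0.04] 85.1950765746016 0.0
```

View pics/c3.png

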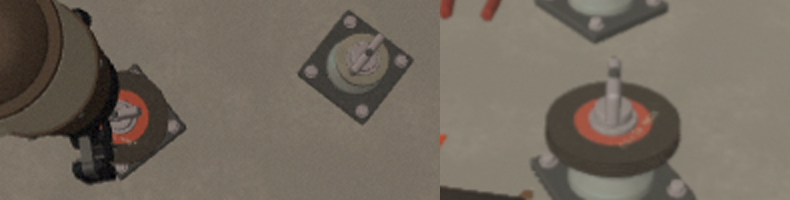

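The crop shows the tab over the cutting disc now seen end-on from the side and lying nearly along y in the top view, so it has turned about 58° (1.0 rad). The other nut is untouched and the gripper is clear.

```bash
python3 -c "
from bench import arm
print(arm.job_done())"
```

```text
the job is handed in; nothing more can be done
None
```

I loosened the nut over the cutting disc about 58° (1.0 rad) anticlockwise, after clockwise came up hard, then let go and lifted clear; the grinding-wheel nut was never touched, and the job is handed in, though no verdict came back.

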